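Charge the rock-salt mill and hold its bayonet lid at pulse

ROBOT

A 7-joint arm with a two-finger parallel gripper is mounted at the origin on the work surface. World frame = base frame: x ahead of the robot, y to its left, z up, the work surface at z = 0. Lengths are in mm, angles in degrees, forces in N, time in s.
With the tool pointing down it reaches from about 425 to 925 mm from the base axis. Payload 6.8 kg.
Tool frame: the origin (TCP) lies midway between the tips of the shut fingers; the grasp point (between the pads) lies bot.grip_depth behind it (bot.grip_depth is the distance from the TCP to the grasp point, in mm); z points along the fingers, y is the line along which they close (so a half turn about z gives the same grasp; the last joint's range is limited). The gripper opens to 85 mm and grips with 20 to 120 N. Pads are 22 mm wide; open, the fingers measure 114 mm over their backs; the gripper's body (76 mm by 85 mm) begins 54 mm behind the grasp point. The pads swing forward as they close: fully open they stand 13 mm farther back than shut.
Start: joints at [64.567, 27.33, 1.283, 89.118, -0.659, 63.558, -4.761], TCP at [222.439, -637.313, 231.308] pointing down, gripper open.
Joint ranges: [-169.35, 169.35], [-19.33, 120.38], [-80.79, 83.38], [13.8, 139.57], [-78.32, 258.32], [9.67, 109.79], [-169.56, 169.56]. Speed limits (degrees/s): [136.94, 136.94, 180, 180, 180, 180, 180].

INTERFACE

Orientations are given as [roll, pitch, yaw] about the fixed x, y, z axes, in that order (R = Rz(yaw) Ry(pitch) Rx(roll)).
In Python, from cell import bot gives the robot as it stands.
- The arm moves only by the tool servo_tool, never from a script. Its argument "motion" is a list of rows, each a list of 2 entries, a list of its own where there are three numbers: the shift along the world's x, y, z in units of 50 mm (1.0 is 50 mm), then the turn, a rotation vector about the world's x, y, z in degrees. In form: [[[tx, ty, tz], [ax, ay, az]], ...]. A call has exactly 10 rows; each row shifts and turns the commanded pose from where the row before left it; what a row does not reach is not made up. A row lasts 1/8 s, in which the tool goes at most 62.5 mm and 10.7 degrees, less where a joint would pass 70% of its speed; a pose out of reach is approached as far as the arm can. A call is refused whole if a number of a shift passes 1 or a number of a turn 10.7, either way. A call with a gripper value outside its range is refused whole. "jaw" is the opening, from -1 (shut) to 1 (fully open), set as the call begins (left out, the last holds). The fingers move at their own pace and stop on an object; the grip force is fixed at half the most. Time passes only in rows, so rows that do not move let the fingers close, or fill a call up. It gives the time, the measured TCP pose, the force, the opening and the grip force at its end, in the units of the state.
- bot.read_state(): the state, without advancing time (a new reading comes with each control period).
- bot.read_camera(name): name is "scene" or "side" or "wrist"; returns a dict with "color" (400x640x3 uint8, blue, green, red), "camera_matrix" (3x3 intrinsics, pixels), "k1" (the pictures are not rectified: a ray, as slopes to the right and down, at radius r is drawn at 1 + k1 r^2 times it, then the intrinsics apply), "rvec" (rotation vector, rad) and "tvec" (3), from world to camera coordinates, as OpenCV has them. Camera axes: x right, y down, z forward; pixel columns grow to the right and rows downward; lengths in mm; the calibration is good to about 2 mm. A picture is of the moment at which its call begins. There is no depth.
- bot.finish_job(): hands the job in; it is judged then, once.
The state is a dict: "time_s": time; "joints": joint angles; "joint_velocities": joint speeds; "effort": joint torques, N m; "eef_pos": TCP position; "ee_rot": TCP orientation; "ft_force": force on the tool from outside, world axes, zero at the start; "ft_torque": the same for the moment, N m; "width": finger opening in mm; "finger_force": force on a finger pad.
Only numpy, scipy, OpenCV 4.12 (cv2) and the standard library are available. Lean on these libraries where they do the work, as an engineer would, in place of code of your own. Each camera call takes 0.05 s, during which the arm holds its last target. There are 200 camera calls.

TASK

Tip all four lumps of rock salt from the wooden scoop into the mill's hopper so that they drop into its grinding chamber, and set the scoop back down level on the table. Then fit the bayonet lid into the mill's collar and turn it clockwise to the pulse mark (the single pip, 30 degrees round, halfway to the lock), never on as far as the lock click, and finish still gripping the lid, holding it there against its spring. Leave the other wares where they stand.

Things in the scene. Friction and masses are not known exactly. Their poses are not given: they have to be found in the camera images.
- mill: Electric rock-salt mill, fixed: round steel body with a beech sleeve, 131 mm across (wooden foot 140), 157 mm high, small catch drawer low on its -x side. The top is a funnel hopper: inside the collar a cone narrows from 94 mm wide at 143 mm height to a grinding chamber 50 mm wide, from 98 down to 59 mm. Origin: underside centre on the table, z up.
- mill_seat (a point): On the mill's axis at the height (143 mm) of the collar's ledge, which lies 47 to 57 mm from the axis; mill's axes. The seated lid's underside centre lies here. Over the ledge is a steel lip: underside at 153, top at 157 mm, inner radius 49 mm, with two entry gaps 25 mm wide at the mill's +x and -x. The collar wall under the lip has an inner radius of 57 mm.
- mill_gap (a point): Middle of the +x entry gap of the lip, 53 mm from the axis at lip-top height (157 mm). From the gaps the lid turns CLOCKWISE seen from above (stops bar the other way). Pips punched in the lip's top: a single pip 30 degrees clockwise from each gap = pulse, the mill grinds only while the lid is held there; a double pip at 60 degrees = lock click, the mill stays on.
- mill_floor (a point): On the mill's axis on the floor of the grinding chamber, 59 mm above the table.
- switch_ring (a joint): Sprung switch ring in the collar, pushed round by the lid's lugs: rad, clockwise, 0 at rest; it springs back. It picks up once the lid has turned about 0.12 rad from mid-gap: about 0.40 with the lid at the single pip, about 0.93 at the click. Spring torque 0.08 Nm at 0, 0.20 at 0.40, 0.35 at 0.93; sprung click balls add resistance from about 0.75 and let the lid past at about 0.82.
- lid: Loose bayonet lid, lying lugs down: beech plug 89 mm across, 18 mm thick, with a bar grip across its top (66 mm long along the lid's x, 22 wide, 36 high; top 54 mm above the underside). Two steel lugs at the bottom at its +x and -x, in line with the bar: 14 mm wide, 6 thick, tips 54.5 mm from the axis. Alike after a half turn. 120 to 195 g. Origin: underside centre, z up.
- lid_grip (a point): Where to grip the lid: middle of the bar grip, 40 mm above the lid's underside and 22 mm above the plug's top, lid's axes (fingers close along the lid's y, across the 22 mm width).
- scoop: Loose open-nosed beech scoop standing level, holding the four lumps: floor 90 mm long (x), 50 wide, 4 thick; splayed side walls 34 mm high at the back, 14 at the nose; back wall 36 high; nose (+x) open, no lip. 90 g. Origin: underside of the floor's centre; x to the nose, z up. Level, the lumps stay put; at 45 degrees nose down they slide out. It lies to one side of the mill, the lid to the other.
- scoop_grip (a point): Middle of the scoop's straight handle, 78 mm behind the scoop's origin and 24 mm above its underside, scoop's axes. Handle 16 mm wide (y), 18 mm high, from x = -45 to -108 mm, with a 19 mm ball on its end.
- scoop_nose (a point): Middle of the scoop's nose edge, on top of the floor: 45 mm ahead of the scoop's origin, 4 mm above its underside.
- salt0: One of four irregular pale lumps of rock salt, about 20 mm across, 11 g, in the scoop at the start. Origin: its centre.
- salt1: One of four irregular pale lumps of rock salt, about 20 mm across, 11 g, in the scoop at the start. Origin: its centre.
- salt2: One of four irregular pale lumps of rock salt, about 20 mm across, 11 g, in the scoop at the start. Origin: its centre.
- salt3: One of four irregular pale lumps of rock salt, about 20 mm across, 11 g, in the scoop at the start. Origin: its centre.
- house_a: Bystander: wooden house ornament 46 x 36 mm, 85 mm high with its gable roof, loose on the table; leave it alone. Origin: centre of its underside.
- house_b: Bystander: small wooden house ornament 38 x 32 mm, 64 mm high, loose on the table; leave it alone. Origin: centre of its underside.
- tower_a: Bystander: round wooden tower ornament, 57 mm wide, 96 mm high, with a cone roof, loose on the table; leave it alone. Origin: centre of its underside.
- tower_b: Bystander: smaller round wooden tower ornament, 50 mm wide, 78 mm high, loose on the table; leave it alone. Origin: centre of its underside.
- jar_a: Bystander: turned wooden salt jar, 58 mm wide, 85 mm high, loose on the table; leave it alone. Origin: centre of its underside.
- jar_b: Bystander: smaller turned wooden salt jar, 50 mm wide, 75 mm high, loose on the table; leave it alone. Origin: centre of its underside.
- napkin_ring: Bystander: wooden napkin ring standing on end, 48 mm wide, 30 mm high, loose on the table; leave it alone. Origin: centre of its underside.
Not all that is in view belongs to the job. Leave any pink or red look-alike of the lid alone.

How it is judged (in metres and radians):
On the way, in this order (a step that is already met when the one before it is completed fails the run):
1. all four lumps of salt lie in the mill's grinding chamber (z of salt0 in the frame of mill between 0.055 and 0.105 m and horizontal distance between each of salt0, salt1, salt2, salt3 and mill_seat below 0.03 m and z of salt1 in the frame of mill between 0.055 and 0.105 m and z of salt2 in the frame of mill between 0.055 and 0.105 m and z of salt3 in the frame of mill between 0.055 and 0.105 m), for 0.2 s.
2. the scoop stands level on the table again, let go (height (world z) of scoop between -0.01 and 0.01 m and angle between scoop's own z axis and vertical below 0.15 rad and contact force between the fingers and scoop below 0.1 N and linear speed of scoop below 0.03 m/s), for 0.1 s.
3. the lid is seated in the collar, its lugs down on the ledge (z of lid in the frame of mill_seat between -0.003 and 0.003 m and horizontal distance between lid and mill_seat below 0.006 m and angle between lid's own z axis and vertical below 0.08 rad), for 0.1 s.
At the end, for the whole second after the job is handed in: Four lumps in the chamber (30 mm of axis, below 105 mm); scoop level on the table, at rest, untouched; lid seated (within 3 mm in height, 6 mm of axis, tilt < 0.08), turned clockwise 0.33 to 0.72 rad from the gaps, ring > 0.15 rad, still, gripped with over 3 N (all of step 1 and all of step 2 and all of step 3 and angle between the x axis of lid and the x axis of mill, either way round between 0.33 and 0.72 rad and value of joint switch_ring above 0.15 rad and angular speed of lid below 0.15 rad/s and contact force between the fingers and lid above 3 N); the arm keeps its last pose, push and grip.
It fails at once if the lid was turned on to the lock click (ring beyond 0.86 rad) (value of joint switch_ring above 0.86 rad).
It fails at once if another ware was moved by more than 30 mm or knocked over (distance of any of house_a, house_b, tower_a, tower_b, jar_a, jar_b, napkin_ring from where it was at the start of the episode above 0.03 m or angle between any of house_a, house_b, tower_a, tower_b, jar_a, jar_b, napkin_ring's own z axis and vertical above 0.35 rad).
It also fails if it takes over 72 s, if anything falls off the work surface, if the arm or the gripper's body presses on something with over 40 N, if the wrist force passes 120 N, or if a joint passes its speed limit or range.

## Working session

There is one attempt and no reset: what is moved stays moved. The work goes in short steps, Python scripts to look and compute and a tool call to move; the robot and the scene stay as the last step left them, time stands still between calls to the robot, and variables do not carry over. Pictures are saved under pics/ and viewed, at most 10 in all, crops included, and the job is handed in when it is done.

Besides the shell and the picture viewer there is one more tool, called after "Call:" as a command line: name --argument value ..., lists and objects as JSON in quotes. servo_tool: Moves the arm, as the interface text tells. Its arguments: {"type":"object","properties":{"motion":{"type":"array"},"jaw":{"type":"number"}},"required":["motion"]}

```bash
mkdir -p pics; ls
cat > h.py <<'E'
import numpy as np, cv2
from scipy.spatial.transform import Rotation as R
from cell import bot
def snap(n,f):
    c=bot.read_camera(n); cv2.imwrite(f'pics/{f}.png',c['color'])
    np.savez(f'pics/{f}.npz',**{k:np.array(v) for k,v in c.items()}); return c
def load(f): return dict(np.load(f'pics/{f}.npz'))
def dist(c): return np.array([float(c['k1']),0,0,0,0])
def ray(c,u,v):
    p=cv2.undistortPoints(np.array([[[u,v]]],float),c['camera_matrix'],dist(c))[0,0]
    Rm=cv2.Rodrigues(c['rvec'].astype(float))[0]; o=-Rm.T@c['tvec'].ravel()
    return o,Rm.T@np.array([p[0],p[1],1])
def onz(c,u,v,z):
    o,d=ray(c,u,v); return o+d*(z-o[2])/d[2]
def proj(c,P):
    return cv2.projectPoints(np.array(P,float).reshape(-1,3),c['rvec'].astype(float),c['tvec'].astype(float),c['camera_matrix'],dist(c))[0][:,0]
E
python3 - <<'E'
from h import *
for n in ['scene','side','wrist']: 
    c=snap(n,n+'0'); print(n,-cv2.Rodrigues(c['rvec'])[0].T@np.ravel(c['tvec']))
print(bot.read_state(), bot.grip_depth)
E
```

```text
pics
scene [ 920.17689557 -303.26566631  991.57433506]
side [198.31280418 977.93037377 744.23974779]
wrist [ 291.7428547  -613.26877312  373.15272755]
{'time_s': 0.15, 'joints': array([64.5662727 , 27.36654229,  1.28023316, 89.16426195, -0.65877845,
       63.56054018, -4.75948487]), 'joint_velocities': array([ 0.05970029, -0.20992964,  0.03292573, -0.27509938, -0.0258216 ,
       -0.00911783,  0.09425912]), 'effort': array([ 2.15435648e-03, -5.96927547e+01,  1.60978317e+00, -2.81494510e+01,
        1.26311579e-02,  6.49175476e-03,  1.16639882e-05]), 'eef_pos': array([ 222.27078377, -636.85938729,  230.53764703]), 'ee_rot': array([-1.79916211e+02,  5.99295753e-03,  1.92430558e+01]), 'ft_force': array([0.34267263, 0.41854691, 0.26247577]), 'ft_torque': array([ 0.02721285,  0.01874226, -0.01634822]), 'finger_force': 0.0, 'width': 85.48731870574748} 18.700000000000003
```

View pics/scene0.png

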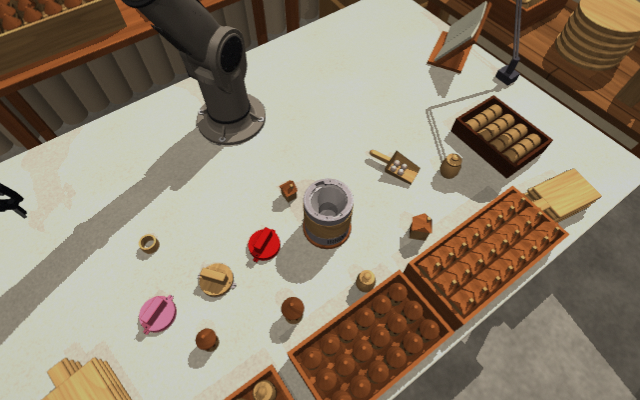

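View pics/side0.png

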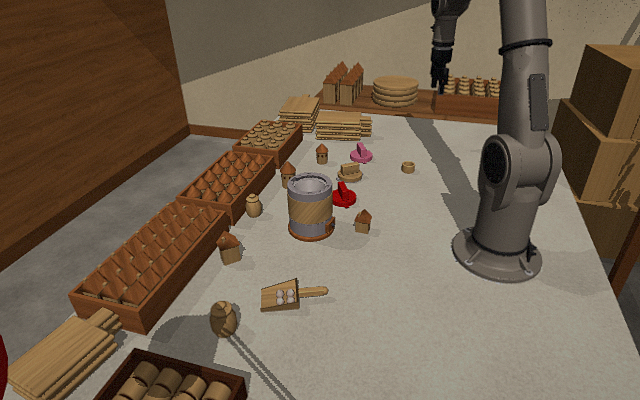

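The scene shows the mill at about (328,212), the scoop at (400,165) with its nose lower right, the real beech lid at (215,280), and pink and red look-alikes beside it. I'll enlarge these areas.

```bash
cat >> h.py <<'E'
def tile(specs,f,s):
    ims=[]
    for g,(u0,v0,w,hh) in specs:
        im=cv2.imread(f'pics/{g}.png')[v0:v0+hh,u0:u0+w]
        im=cv2.resize(im,None,fx=s,fy=s,interpolation=cv2.INTER_CUBIC)
        for u in range(-(-u0//10)*10,u0+w,10):
            x=int((u-u0+.5)*s); cv2.line(im,(x,0),(x,8),(0,0,255),1); cv2.putText(im,str(u),(x-10,18),0,.35,(255,0,0),1)
        for v in range(-(-v0//10)*10,v0+hh,10):
            y=int((v-v0+.5)*s); cv2.line(im,(0,y),(8,y),(0,0,255),1); cv2.putText(im,str(v),(9,y+4),0,.35,(255,0,0),1)
        ims.append(im)
    H=max(i.shape[0] for i in ims)
    cv2.imwrite(f'pics/{f}.png',np.hstack([cv2.copyMakeBorder(i,0,H-i.shape[0],0,4,0) for i in ims]))
E
python3 - <<'E'
from h import *
tile([('scene0',(298,175,60,75)),('scene0',(365,143,58,45))],'t1',6)
tile([('scene0',(192,255,50,50)),('side0',(255,270,78,46))],'t2',6)
E
```

```text
(no output)
```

View pics/t1.png

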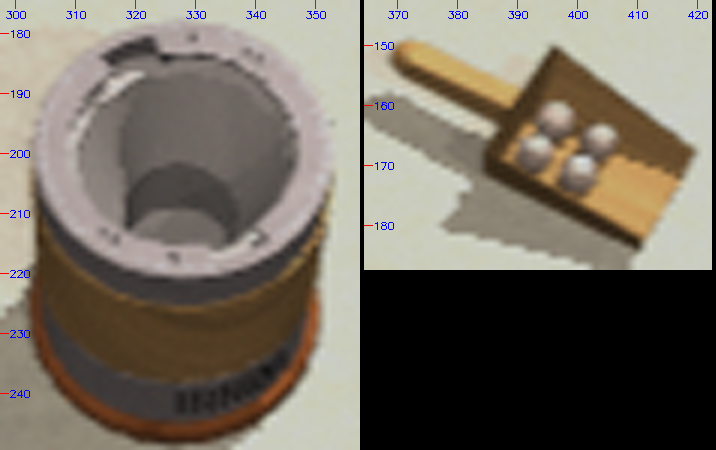

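View pics/t2.png

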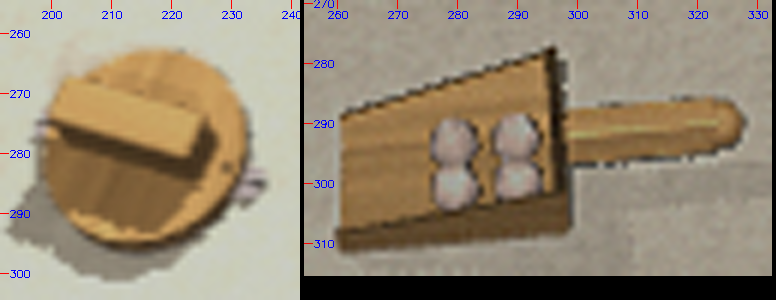

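```bash
cat > m.py <<'E'
from h import *
from scipy.optimize import least_squares
def fit(c,model,px,x0):
    px=np.array(px,float)
    r=least_squares(lambda p:(proj(c,model(p))-px).ravel(),x0,x_scale=[1,1,.05])
    return r.x,np.abs(r.fun).max()
def pose(pts):
    pts=np.array(pts,float)
    def m(p):
        cs,s=np.cos(p[2]),np.sin(p[2]); return np.c_[p[0]+cs*pts[:,0]-s*pts[:,1],p[1]+s*pts[:,0]+cs*pts[:,1],pts[:,2]]
    return m
def pr(n,r): print(n,np.round(r[0][:2],1),'yaw',round(np.degrees(r[0][2]),1),'err',round(r[1],2))
E
python3 - <<'E'
from m import *
c=load('scene0'); s=load('side0')
# mill rim: ellipse centre by left/right/top/bottom extremes at z=157
def rim(p):
    t=np.linspace(0,2*np.pi,360); q=proj(c,np.c_[p[0]+p[2]*np.cos(t),p[1]+p[2]*np.sin(t),0*t+157])
    return np.array([q[:,0].min()-303,q[:,0].max()-353,q[:,1].min()-177.5,q[:,1].max()-220.5])
x0=onz(c,328,199,157)
r=least_squares(rim,[x0[0],x0[1],62],x_scale=[1,1,1],diff_step=1e-4); print('mill',r.x,np.abs(r.fun).max())
m=r.x[:2]
for n,u,v in [('gapA',319,182.3),('gapB',339.5,215),('s',330,180.5),('d',340,183.5),('s2',326.5,217.3),('d2',316,213.7)]:
    q=onz(c,u,v,157)[:2]-m; print(n,np.linalg.norm(q),np.degrees(np.arctan2(q[1],q[0])))
hp=[[-118,0,24],[-48,0,36],[45,0,14]]
# scoop
x0=onz(c,400,165,0)
pr('scoop sc',fit(c,pose(hp),[[369.5,152.5],[390,160.5],[414.8,176]],[x0[0],x0[1],1.5]))
pr('scoop sd',fit(s,pose(hp),[[327.5,290.5],[298,289],[260.5,298.5]],[x0[0],x0[1],1.5]))
x0=onz(c,217,281,18)
lp=[[33,11,54],[33,-11,54],[-33,-11,54],[-33,11,54],[54.5,0,3],[-54.5,0,3]]
px=np.array([[226.5,275.5],[223,281],[200,275],[203,267],[235,285],[198,276]])
pr('lid',min([fit(c,pose(lp),px,[x0[0],x0[1],y]) for y in (0,1.5,3,4.5)],key=lambda r:r[1]))
E
```

```text
mill [527.61660414  16.62142019  63.62464415] 0.06542396963126862
gapA 53.73794423749352 169.08563502304938
gapB 55.80230116523377 -5.963005429542771
s 54.70229943468455 137.7403491475736
d 55.1626961668311 108.77044904144684
s2 55.04720250926774 -40.51736582135319
d2 54.08347995375922 -70.06670172790336
scoop sc [514.6 319.2] yaw 22.3 err 0.88
scoop sd [510.7 323. ] yaw 21.3 err 0.58
lid [ 488.8 -319.2] yaw 398.7 err 1.83
```

Mill is at about (527.6, 16.6) with yaw about -11°, and the scoop at (512.5, 321) with yaw about 22°. I'll pass over the lid on the way for a wrist view.

Call:
servo_tool --motion '[[[0.4, 0.6, 0.14], [0, 0, 0]], [[0.4, 0.6, 0.14], [0, 0, 0]], [[0.4, 0.6, 0.14], [0, 0, 0]], [[0.4, 0.6, 0.14], [0, 0, 0]], [[0.4, 0.6, 0.14], [0, 0, 0]], [[0.4, 0.6, 0.14], [0, 0, 0]], [[0.4, 0.6, 0.14], [0, 0, 0]], [[0.4, 0.6, 0.14], [0, 0, 0]], [[0.4, 0.6, 0.14], [0, 0, 0]], [[0.4, 0.6, 0.14], [0, 0, 0]]]' --jaw 0

```text
time_s: 1.4
eef_pos: [422.8, -336.2, 301.3]
ee_rot: [-180.0, 0.0, 19.2]
ft_force: [-0.3, -1.2, 0.1]
width: 42.4
finger_force: 0.0
```

Run:
```python
from h import *
c=snap('wrist','w1'); print(bot.read_state()['joints'].round(1),bot.read_state()['eef_pos'],proj(c,[489,-319,18]))
```

```text
[ 38.6  11.4  -8.5 102.2   1.6  66.5 -40.8] [ 426.72080064 -331.2762145   302.40922227] [[329.03896443 106.00436938]]
```

Call:
servo_tool --motion '[[[0.1, 1, 0], [0, 0, 0]], [[0.1, 1, 0], [0, 0, 0]], [[0.1, 1, 0], [0, 0, 0]], [[0.1, 1, 0], [0, 0, 0]], [[0, 1, 0], [0, 0, 0]], [[0, 1, 0], [0, 0, 0]], [[0, 1, 0], [0, 0, 0]], [[0, 1, 0], [0, 0, 0]], [[0, 1, 0], [0, 0, 0]], [[0, 1, 0], [0, 0, 0]]]' --jaw 0

```text
time_s: 2.7
eef_pos: [442.2, 163.9, 301.3]
ee_rot: [180.0, -0.0, 19.2]
ft_force: [0.0, -0.3, 0.3]
width: 42.6
finger_force: 0.0
```

View pics/w1.png

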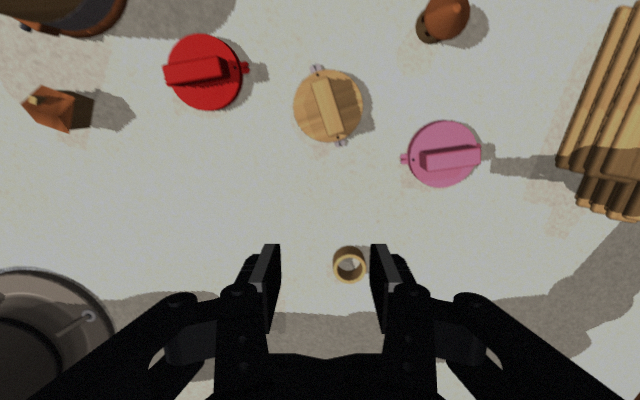

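Wrist view: the lid's lug tips are at (319,71) and (342,142), with the bar top corners near (311,84), (329,79), (346,131) and (328,138).

Call:
servo_tool --motion '[[[0, 0.8, 0], [0, 0, 0]], [[0, 0.7, 0], [0, 0, 0]], [[0, 0.6, 0], [0, 0, 0]], [[0, 0.3, 0], [0, 0, 0]], [[0, 0, -0.5], [0, 0, 0]], [[0, 0, -0.5], [0, 0, 0]], [[0, 0, -0.5], [0, 0, 0]], [[0, 0, -0.5], [0, 0, 0]], [[0, 0, 0], [0, 0, 1.4]], [[0, 0, 0], [0, 0, 1.4]]]' --jaw 0

```text
time_s: 3.95
eef_pos: [442.9, 282.7, 202.1]
ee_rot: [-180.0, -0.0, 22.1]
ft_force: [0.3, 0.4, 0.5]
width: 42.7
finger_force: 0.0
```

Run:
```python
from m import *
c=load('w1')
lp=[[33,11,54],[33,-11,54],[-33,-11,54],[-33,11,54],[54.5,0,3],[-54.5,0,3]]
px=np.array([[328,138],[346,131],[329,79],[311,84],[342,142],[319,71]])
lp2=lp
best=min([(fit(c,pose(lp2),np.roll(px,0,0) if s else px[[1,0,3,2,4,5]],[489,-319,y]) for s in (0,1) for y in (-2.4,-.8,.7,2.3)),key=lambda r:r[1])
pr('lid',best); print(proj(c,pose(lp)(best[0])).round(1).tolist())
c=snap('wrist','w2'); tile([('w2',(150,0,340,240))],'t3',2)
print(bot.read_state()['joints'].round(1),bot.read_state()['eef_pos'],proj(c,[[512,321,4],[440,292,33]]))
```

```text
File "<stdin>", line 6
    best=min([(fit(c,pose(lp2),np.roll(px,0,0) if s else px[[1,0,3,2,4,5]],[489,-319,y]) for s in (0,1) for y in (-2.4,-.8,.7,2.3)),key=lambda r:r[1])
                                                                                                                                                     ^
SyntaxError: closing parenthesis ')' does not match opening parenthesis '['
```

Run:
```python
from m import *
c=load('w1')
lp=[[33,11,54],[33,-11,54],[-33,-11,54],[-33,11,54],[54.5,0,3],[-54.5,0,3]]
px=np.array([[328,138],[346,131],[329,79],[311,84],[342,142],[319,71]])
best=min([fit(c,pose(lp),px[i],[489,-319,y]) for i in ([0,1,2,3,4,5],[1,0,3,2,4,5]) for y in (-2.4,-.8,.7,2.3)],key=lambda r:r[1])
pr('lid',best); print(proj(c,pose(lp)(best[0])).round(1).tolist())
c=snap('wrist','w2'); tile([('w2',(150,0,340,280))],'t3',2)
print(bot.read_state()['joints'].round(1),bot.read_state()['eef_pos'],proj(c,[[512,321,4],[440,292,33]]))
```

```text
lid [ 486.4 -320.1] yaw -141.9 err 5.62
[[347.3, 133.2], [329.7, 139.3], [311.1, 83.6], [329.5, 76.9], [341.9, 147.6], [315.3, 65.6]]
[  -8.1   19.1  -37.7  109.3   14.    56.1 -120. ] [443.10529161 282.91486877 202.45440642] [[314.98414611  96.6827982 ]
 [314.52345748 178.75028226]]
```

View pics/t3.png

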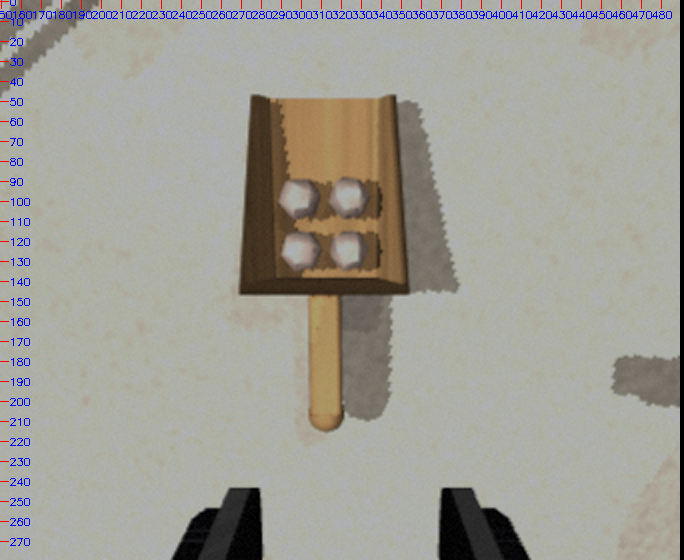

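The scoop lies almost straight up the image: nose mid (311.5,48), back wall mid (312.2,146), handle end (313,215).

Run:
```python
from m import *
c=load('w2')
r=fit(c,pose([[-117,0,26],[-49,0,36],[45,0,14]]),[[313,215.5],[312.2,147],[311.5,48]],[512,321,.38]); pr('sc',r)
y=r[0][2]; print('grip',r[0][:2]-78*np.array([np.cos(y),np.sin(y)]))
```

```text
sc [510.9 323.2] yaw 22.2 err 3.37
grip [438.68946546 293.6822465 ]
```

Call:
servo_tool --motion '[[[-0.04, 0.1, -0.6], [0, 0, 0]], [[-0.04, 0.1, -0.6], [0, 0, 0]], [[0, 0, -0.6], [0, 0, 0]], [[0, 0, -0.6], [0, 0, 0]], [[0, 0, -0.6], [0, 0, 0]], [[0, 0, -0.4], [0, 0, 0]], [[0, 0, -0.3], [0, 0, 0]], [[0, 0, -0.18], [0, 0, 0]], [[0, 0, 0], [0, 0, 0]], [[0, 0, 0], [0, 0, 0]]]'

```text
time_s: 5.25
eef_pos: [438.9, 293.1, 7.9]
ee_rot: [-180.0, -0.1, 22.0]
ft_force: [-0.2, -0.8, 0.5]
width: 42.6
finger_force: 0.0
```

Call:
servo_tool --motion '[[[0, 0, 0], [0, 0, 0]], [[0, 0, 0], [0, 0, 0]], [[0, 0, 0], [0, 0, 0]], [[0, 0, 0], [0, 0, 0]], [[0, 0, 0], [0, 0, 0]], [[0, 0, 0], [0, 0, 0]], [[0, 0, 0.04], [0, 0, 0]], [[0, 0, 0.1], [0, 0, 0]], [[0, 0, 0.2], [0, 0, 0]], [[0, 0, 0.2], [0, 0, 0]]]' --jaw -1

```text
time_s: 6.5
eef_pos: [438.4, 292.7, 35.0]
ee_rot: [-180.0, -0.0, 22.0]
ft_force: [-0.3, -0.1, 0.0]
width: 15.4
finger_force: 58.4
```

Run:
```python
from m import *
s=bot.read_state(); print(s['joints'].round(1),s['eef_pos'].round(1),s['ft_force'],s['width'],s['finger_force'])
snap('side','s1'); snap('wrist','w3'); 
tile([('s1',(240,240,110,80)),('w3',(180,0,240,260))],'t4',2);
```

```text
[ -16.1   32.8  -30.7  115.9   26.7   38.1 -132.2] [438.4 292.7  35. ] [-0.3360275  -0.13446959  0.04578137] 15.382720205951466 58.431440591812134
```

View pics/t4.png

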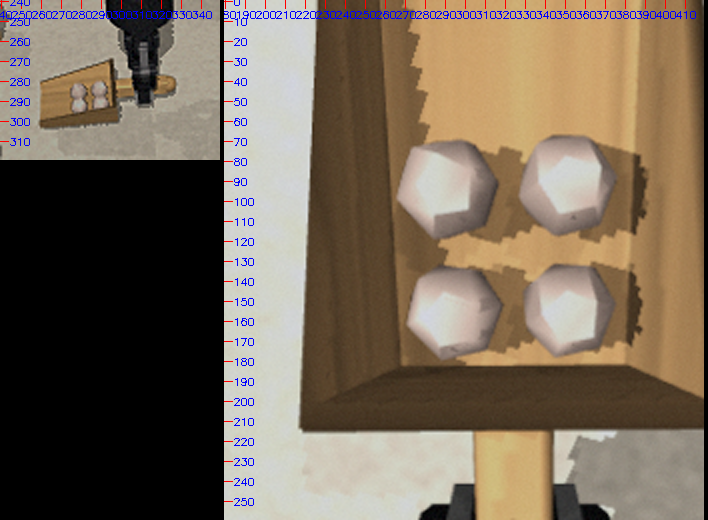

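Scoop is held (side and wrist views: lumps centred, level). I'll lift it and carry it round to the -y side of the hopper, leaving margin on joint 7.

Call:
servo_tool --motion '[[[0, 0, 0.2], [0, 0, 0]], [[0, 0, 0.4], [0, 0, 0]], [[0, 0, 0.5], [0, 0, 0]], [[0, 0, 0.6], [0, 0, 0]], [[0, 0, 0.6], [0, 0, 0]], [[0, 0, 0.6], [0, 0, 0]], [[0, 0, 0.6], [0, 0, 0]], [[0, 0, 0.5], [0, 0, 0]], [[0, -0.1, 0.4], [0, 0, 0]], [[0, -0.2, 0.1], [0, 0, 0]]]'

```text
time_s: 7.85
eef_pos: [438.7, 277.8, 260.9]
ee_rot: [-180.0, -0.1, 22.1]
ft_force: [-0.3, -0.5, -1.7]
width: 14.9
finger_force: 58.5
```

Call:
servo_tool --motion '[[[0, -0.3, 0], [0, 0, 0]], [[0, -0.4, 0], [0, 0, 1]], [[0, -0.5, 0], [0, 0, 2]], [[0, -0.5, 0], [0, 0, 2.5]], [[0, -0.5, 0], [0, 0, 2.5]], [[0, -0.5, 0], [0, 0, 2.5]], [[0, -0.5, 0], [0, 0, 2.5]], [[0, -0.5, 0], [0, 0, 2.5]], [[0, -0.5, 0], [0, 0, 2.5]], [[0, -0.5, 0], [0, 0, 2]]]'

```text
time_s: 9.1
eef_pos: [437.2, 40.6, 258.1]
ee_rot: [-179.9, 0.1, 42.0]
ft_force: [0.4, 0.3, -0.9]
width: 15.1
finger_force: 58.5
```

Call:
servo_tool --motion '[[[0.04, -0.5, 0], [0, 0, 2]], [[0.04, -0.5, 0], [0, 0, 2.5]], [[0.04, -0.5, 0], [0, 0, 2.5]], [[0.04, -0.5, 0], [0, 0, 2.5]], [[0.04, -0.4, 0], [0, 0, 2.5]], [[0.04, -0.3, 0], [0, 0, 2.5]], [[0.04, -0.1, 0], [0, 0, 2]], [[0.04, 0, 0], [0, 0, 1]], [[0.04, 0, 0], [0, 0, 0.5]], [[0.04, 0, 0], [0, 0, 0]]]'

```text
time_s: 10.35
eef_pos: [458.3, -97.1, 259.1]
ee_rot: [-180.0, 0.0, 60.1]
ft_force: [-0.2, 0.9, -1.0]
width: 15.0
finger_force: 58.5
```

Run:
```python
from m import *
s=bot.read_state(); print(s['joints'].round(1),s['eef_pos'].round(1),s['ee_rot'].round(1),s['ft_force'],s['finger_force'])
```

```text
[ 29.5   7.9 -27.4 112.9   4.2  60.1 -29.7] [458.3 -97.1 259.1] [-180.     0.    60.1] [-0.20429375  0.87834703 -0.9844373 ] 58.46331059932709
```

Call:
servo_tool --motion '[[[0.026, 0.014, -0.2], [-4.33, 2.5, 0]], [[0.026, 0.014, -0.2], [-4.33, 2.5, 0]], [[0.026, 0.014, -0.2], [-4.33, 2.5, 0]], [[0.026, 0.014, -0.2], [-4.33, 2.5, 0]], [[0, 0, 0], [0, 0, 0]], [[0.032, 0.054, 0.11], [-2.6, 1.5, 0]], [[0.032, 0.054, 0.11], [-2.6, 1.5, 0]], [[0.032, 0.054, 0.11], [-2.6, 1.5, 0]], [[0.032, 0.054, 0.11], [-2.6, 1.5, 0]], [[0.032, 0.054, 0.11], [-2.6, 1.5, 0]]]'

```text
time_s: 11.6
eef_pos: [471.7, -81.5, 247.7]
ee_rot: [180.0, 35.0, 59.9]
ft_force: [-0.5, -0.2, -1.3]
width: 15.0
finger_force: 58.6
```

```bash
cat > st.py <<'E'
from m import *
s=bot.read_state(); print(s['joints'].round(1),s['eef_pos'].round(1))
rm=R.from_euler('xyz',s['ee_rot'],degrees=True).as_matrix()
print('tool z',rm[:,2].round(3),'x',rm[:,0].round(3),'nose',(s['eef_pos']+123*rm[:,0]+4*rm[:,2]).round(1))
E
python3 st.py
```

```text
[  6.7  22.5 -26.7 104.7  31.2  85.7 -61.7] [471.7 -81.5 247.7]
tool z [-0.287 -0.496 -0.82 ] x [ 0.41   0.709 -0.573] nose [521.    3.8 173.9]
```

Call:
servo_tool --motion '[[[0.04, 0.07, 0.08], [-2.17, 1.25, 0]], [[0.04, 0.07, 0.08], [-2.17, 1.25, 0]], [[0.04, 0.07, 0.08], [-2.17, 1.25, 0]], [[0.04, 0.07, 0.08], [-2.17, 1.25, 0]], [[0.04, 0.07, 0.07], [-2.17, 1.25, 0]], [[0.04, 0.07, 0.07], [-2.17, 1.25, 0]], [[0.04, 0.07, 0.07], [-2.17, 1.25, 0]], [[0.04, 0.07, 0.06], [-2.17, 1.25, 0]], [[0.04, 0.07, 0.06], [-2.17, 1.25, 0]], [[0.04, 0.07, 0.05], [-2.17, 1.25, 0]]]'

```text
time_s: 12.85
eef_pos: [491.7, -46.4, 282.1]
ee_rot: [-179.9, 60.1, 60.0]
ft_force: [-0.1, 0.1, -0.8]
width: 14.9
finger_force: 58.6
```

Call:
servo_tool --motion '[[[0, 0, 0], [0, 0, 0]], [[0, 0, 0], [0, 0, 0]], [[0, 0, 0], [0, 0, 0]], [[0, 0, 0], [0, 0, 0]], [[-0.1, -0.18, 0.2], [2.6, -1.5, 0]], [[-0.1, -0.18, 0.2], [4.33, -2.5, 0]], [[-0.1, -0.18, 0.2], [4.33, -2.5, 0]], [[-0.1, -0.18, 0.1], [4.33, -2.5, 0]], [[-0.1, -0.18, 0], [4.33, -2.5, 0]], [[-0.1, -0.18, 0], [4.33, -2.5, 0]]]'

```text
time_s: 14.1
eef_pos: [461.3, -100.4, 317.2]
ee_rot: [179.9, 31.9, 60.0]
ft_force: [0.5, -0.2, -0.1]
width: 14.8
finger_force: 58.6
```

```bash
python3 st.py
python3 - <<'E'
from m import *
snap('scene','c2'); snap('side','s2')
tile([('c2',(270,170,90,80)),('s2',(270,140,90,90))],'t5',4)
E
```

```text
[  6.7  15.1 -22.  102.8  27.3  88.  -52.8] [ 461.3 -100.4  317.2]
tool z [-0.263 -0.458 -0.849] x [ 0.425  0.735 -0.528] nose [512.5 -11.8 248.9]
```

View pics/t5.png

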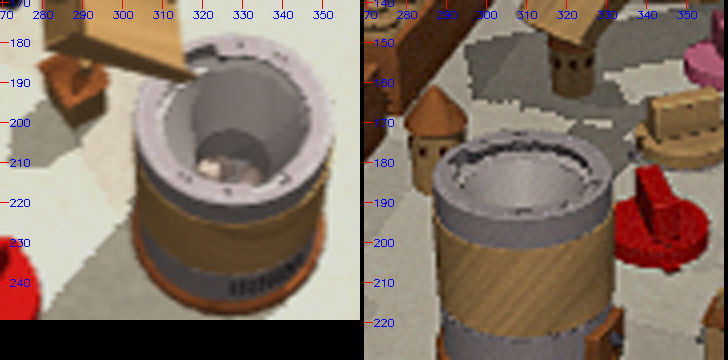

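The lumps are visible in the chamber at (323,212), with none outside the hopper. I'll check numerically that the scoop is empty.

Run:
```python
from m import *
snap('wrist','w4')
for f in ('w3','w4'):
    h=cv2.cvtColor(cv2.imread(f'pics/{f}.png')[20:180,235:380],cv2.COLOR_BGR2HSV)
    print(f,((h[...,1]<50)&(h[...,2]>120)).mean())
```

```text
w3 0.23646551724137932
w4 0.0
```

Call:
servo_tool --motion '[[[0, 0.3, 0], [4.62, -2.667, 0]], [[0, 0.4, 0], [4.62, -2.667, 0]], [[0, 0.4, 0], [4.62, -2.667, 0]], [[0, 0.4, 0], [4.62, -2.667, 0]], [[0, 0.4, 0], [4.62, -2.667, 0]], [[0, 0.5, 0], [4.62, -2.667, 0]], [[-0.1, 0.9, 0], [0, 0, -4]], [[-0.1, 0.9, 0], [0, 0, -4]], [[-0.1, 0.9, 0], [0, 0, -4]], [[-0.1, 0.9, 0], [0, 0, -4]]]'

```text
time_s: 15.5
eef_pos: [440.6, 202.1, 316.2]
ee_rot: [-180.0, 0.2, 44.0]
ft_force: [1.0, 0.2, -1.3]
width: 15.0
finger_force: 58.6
```

Call:
servo_tool --motion '[[[-0.06, 0.7, 0], [0, 0, -5.5]], [[0, 0.6, 0], [0, 0, -5.5]], [[0, 0.4, 0], [0, 0, -5.5]], [[0, 0.16, 0], [0, 0, -5.5]], [[0, 0, -0.5], [0, 0, 0]], [[0, 0, -0.7], [0, 0, 0]], [[0, 0, -0.7], [0, 0, 0]], [[0, 0, -0.7], [0, 0, 0]], [[0, 0, -0.7], [0, 0, 0]], [[0, 0, -0.7], [0, 0, 0]]]'

```text
time_s: 16.75
eef_pos: [437.6, 293.8, 115.0]
ee_rot: [180.0, 0.2, 22.1]
ft_force: [0.7, 0.4, -1.8]
width: 14.9
finger_force: 58.6
```

```bash
python3 st.py
```

```text
[ -15.5   25.2  -31.1  113.5   17.7   46.1 -124.5] [437.6 293.8 115. ]
tool z [-0.003 -0.002 -1.   ] x [ 0.926  0.377 -0.003] nose [551.5 340.1 110.6]
```

Call:
servo_tool --motion '[[[0, 0, -0.6], [0, 0, 0]], [[0, 0, -0.5], [0, 0, 0]], [[0, 0, -0.4], [0, 0, 0]], [[0, 0, -0.3], [0, 0, 0]], [[0, 0, -0.2], [0, 0, 0]], [[0, 0, -0.1], [0, 0, 0]], [[0, 0, -0.02], [0, 0, 0]], [[0, 0, -0.01], [0, 0, 0]], [[0, 0, 0], [0, 0, 0]], [[0, 0, 0], [0, 0, 0]]]'

```text
time_s: 18.0
eef_pos: [438.9, 293.1, 10.6]
ee_rot: [180.0, 0.0, 22.0]
ft_force: [-0.3, -0.1, -0.8]
width: 15.1
finger_force: 58.6
```

Call:
servo_tool --motion '[[[0, 0, 0], [0, 0, 0]], [[0, 0, 0], [0, 0, 0]], [[0, 0, 0], [0, 0, 0]], [[0, 0, 0.1], [0, 0, 0]], [[0, 0, 0.3], [0, 0, 0]], [[0, 0, 0.6], [0, 0, 0]], [[0, 0, 1], [0, 0, 0]], [[0, 0, 1], [0, 0, 0]], [[0, 0, 1], [0, 0, 0]], [[0, 0, 1], [0, 0, 0]]]' --jaw 0.2

```text
time_s: 19.25
eef_pos: [438.2, 292.9, 263.2]
ee_rot: [180.0, -0.0, 22.0]
ft_force: [0.7, 0.8, -0.1]
width: 51.4
finger_force: 0.0
```

Call:
servo_tool --motion '[[[0, -1, 0], [0, 0, 0]], [[0, -1, 0], [0, 0, 0]], [[0, -1, 0], [0, 0, 0]], [[0, -1, 0], [0, 0, 0]], [[0, -1, 0], [0, 0, 0]], [[0, -1, 0], [0, 0, 0]], [[0, -1, 0], [0, 0, 0]], [[0, -1, 0], [0, 0, 2]], [[0, -1, 0], [0, 0, 3]], [[0, -1, 0], [0, 0, 3]]]' --jaw 0.2

```text
time_s: 20.5
eef_pos: [438.4, -208.2, 261.5]
ee_rot: [179.9, -0.0, 30.2]
ft_force: [1.1, 0.5, -0.1]
width: 51.5
finger_force: 0.0
```

```bash
python3 st.py
python3 - <<'E'
from m import *
snap('side','s3'); snap('scene','c3'); snap('wrist','w5')
a,b=cv2.imread('pics/c3.png'),cv2.imread('pics/scene0.png')
print(np.abs(a[143:188,365:423].astype(int)-b[143:188,365:423]).mean())
E
```

```text
[ 30.    8.3 -13.2 111.6   2.2  60.3 -44. ] [ 438.4 -208.2  261.5]
tool z [ 0.001 -0.001 -1.   ] x [0.865 0.502 0.001] nose [ 544.8 -146.4  257.6]
14.024521072796935
```

Call:
servo_tool --motion '[[[0.2, -0.45, -0.1], [0, 0, 2]], [[0.2, -0.45, -0.15], [0, 0, 2]], [[0.2, -0.45, -0.15], [0, 0, 2]], [[0.2, -0.45, -0.2], [0, 0, 2]], [[0.18, -0.43, -0.2], [0, 0, 0.5]], [[0, 0, 0], [0, 0, 0]], [[0, 0, 0], [0, 0, 0]], [[0, 0, 0], [0, 0, 0]], [[0, 0, 0], [0, 0, 0]], [[0, 0, 0], [0, 0, 0]]]'

```text
time_s: 21.9
eef_pos: [487.7, -318.2, 220.6]
ee_rot: [180.0, 0.0, 38.5]
ft_force: [0.4, 0.1, -1.1]
width: 51.0
finger_force: 0.0
```

```bash
python3 st.py
python3 - <<'E'
from m import *
c=snap('wrist','w6'); print(proj(c,[[487,-320,54]]))
tile([('w6',(230,80,170,190)),('c3',(365,143,58,45))],'t6',3)
E
```

```text
[ 35.4  19.7 -10.6 102.3   4.2  58.4 -28.3] [ 487.7 -318.2  220.6]
tool z [-0.    -0.001 -1.   ] x [ 0.782  0.623 -0.001] nose [ 583.9 -241.6  216.5]
[[325.31459435 181.38248436]]
```

View pics/t6.png

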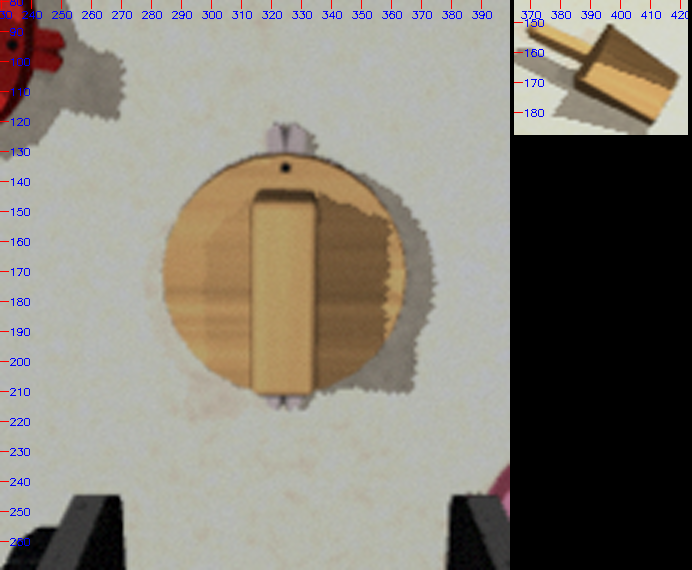

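The scoop stands empty and level. The lid's bar is exactly in line with the tool: top face u 314 to 335, v 147.5 to 211.

Run:
```python
from m import *
c=load('w6')
p=pose([[33,11,54],[33,-11,54],[-33,-11,54],[-33,11,54]])
r=fit(c,p,[[314,147.3],[335,147.3],[334.3,211],[313.3,211]],[487,-320,np.radians(38.5)]); pr('lid',r)
# lugs at z~6, midpoint of tips
for u,v in [(325,121),(325,216)]: print(onz(c,u,v,5)[:2].round(1))
```

```text
lid [ 487.2 -318.4] yaw 38.0 err 1.14
[ 529.8 -285.5]
[ 444.9 -353.2]
```

Call:
servo_tool --motion '[[[-0.008, -0.016, -0.7], [0, 0, 0]], [[0, 0, -0.7], [0, 0, 0]], [[0, 0, -0.7], [0, 0, 0]], [[0, 0, -0.7], [0, 0, 0]], [[0, 0, -0.5], [0, 0, 0]], [[0, 0, -0.35], [0, 0, 0]], [[0, 0, -0.2], [0, 0, 0]], [[0, 0, -0.1], [0, 0, 0]], [[0, 0, 0], [0, 0, 0]], [[0, 0, 0], [0, 0, 0]]]'

```text
time_s: 23.2
eef_pos: [487.7, -319.6, 23.5]
ee_rot: [179.9, 0.0, 38.5]
ft_force: [-0.8, -0.2, 0.5]
width: 51.4
finger_force: 0.0
```

Call:
servo_tool --motion '[[[0, 0, 0], [0, 0, 0]], [[0, 0, 0], [0, 0, 0]], [[0, 0, 0], [0, 0, 0]], [[0, 0, 0], [0, 0, 0]], [[0, 0, 0], [0, 0, 0]], [[0, 0, 0], [0, 0, 0]], [[0, 0, 0], [0, 0, 0]], [[0, 0, 0], [0, 0, 0]], [[0, 0, 0], [0, 0, 0]], [[0, 0, 0], [0, 0, 0]]]' --jaw -1

```text
time_s: 24.45
eef_pos: [487.7, -319.6, 23.4]
ee_rot: [179.9, 0.0, 38.5]
ft_force: [-1.0, -0.5, 5.5]
width: 21.2
finger_force: 60.0
```

```bash
python3 st.py
python3 - <<'E'
from m import *
# mill refinement with side camera
c=load('scene0'); s=load('side0')
for n,cc in (('sc',c),('sd',s)):
    t=np.linspace(0,2*np.pi,360)
    for rr in (49,62.5):
        q=proj(cc,np.c_[527.6+rr*np.cos(t),16.6+rr*np.sin(t),0*t+157]); print(n,rr,q.min(0).round(1),q.max(0).round(1))
for f,b in (('scene0',(298,175,60,75)),('w5',None)):
    pass
w=load('w5'); print(proj(w,[[527.6,16.6,157]]))
E
```

```text
[ 33.7  34.5  -8.7 109.8   8.4  36.3 -31.7] [ 487.7 -319.6   23.4]
tool z [ 0.001 -0.001 -1.   ] x [ 0.782  0.623 -0.   ] nose [ 583.9 -243.    19.3]
sc 49 [308.7 182.2] [347.3 215.2]
sc 62.5 [303.4 177.9] [352.6 220. ]
sd 49 [292.1 174.3] [326.7 191.7]
sd 62.5 [287.3 172.1] [331.5 194.3]
[[  71.40213761 -102.13254503]]
```

Lid gripped. I'll lift it and stand off the mill for one close wrist view of the collar.

Call:
servo_tool --motion '[[[0, 0, 0.1], [0, 0, 0]], [[0, 0, 0.3], [0, 0, 0]], [[0, 0, 0.6], [0, 0, 0]], [[0, 0, 0.8], [0, 0, 0]], [[0, 0, 0.8], [0, 0, 0]], [[0, 0.1, 0.8], [0, 0, 3]], [[0, 0.3, 0.6], [0, 0, 4]], [[-0.1, 0.5, 0.2], [0, 0, 4]], [[-0.1, 0.6, 0], [0, 0, 4]], [[-0.1, 0.6, 0], [0, 0, 4]]]'

```text
time_s: 25.7
eef_pos: [471.0, -212.0, 232.1]
ee_rot: [-179.9, 0.1, 57.8]
ft_force: [0.8, 0.3, -2.4]
width: 21.2
finger_force: 59.0
```

Call:
servo_tool --motion '[[[-0.1, 0.6, 0], [0, 0, 2.5]], [[-0.1, 0.5, 0], [0, 0, 0]], [[-0.1, 0.4, 0], [0, 0, 0]], [[-0.1, 0.3, 0], [0, 0, 0]], [[0, 0.2, 0], [0, 0, 0]], [[0, 0, 0], [0, 0, 0]], [[0, 0, 0], [0, 0, 0]], [[0, 0, 0], [0, 0, 0]], [[0, 0, 0], [0, 0, 0]], [[0, 0, 0], [0, 0, 0]]]'

```text
time_s: 26.95
eef_pos: [452.2, -114.5, 232.7]
ee_rot: [180.0, 0.0, 60.0]
ft_force: [-0.3, -0.3, -1.6]
width: 21.4
finger_force: 59.0
```

```bash
python3 st.py
python3 - <<'E'
from m import *
c=snap('wrist','w7'); t=np.linspace(0,2*np.pi,360)
for rr in (49,63): 
    q=proj(c,np.c_[527.6+rr*np.cos(t),16.6+rr*np.sin(t),0*t+157]); print(rr,q.min(0),q.max(0))
cv2.imwrite('pics/t7.png',cv2.resize(cv2.imread('pics/w7.png')[0:300,140:540],None,fx=2,fy=2,interpolation=cv2.INTER_CUBIC))
E
```

```text
[ 26.4   8.9 -21.8 115.3   4.   56.5 -27.4] [ 452.2 -114.5  232.7]
tool z [-0.    -0.001 -1.   ] x [ 0.5    0.866 -0.001] nose [513.7  -8.  228.6]
49 [ 237.87867484 -152.59918839] [409.74635475  52.35827768]
63 [ 213.01597085 -188.39717658] [434.61380312  76.58917364]
```

Run:
```python
from m import *
c=load('w7'); t=np.linspace(0,2*np.pi,360); x=np.array([.5,.866,0])
print('lid front',proj(c,np.array([452.2,-114.5,232.7])+x*44.5+[0,0,-5.5]))
for dz in (0,60,100):
  for d in (0,40,70,90):
    q=proj(c,np.c_[527.6+63*np.cos(t),16.6+63*np.sin(t),0*t+157]-x*d-[0,0,dz]); print(dz,d,q.min(0).round(),q.max(0).round())
```

```text
lid front [[323.8885254  166.14652751]]
0 0 [ 213. -188.] [435.  77.]
0 40 [220. -91.] [428. 141.]
0 70 [225. -27.] [423. 184.]
0 90 [227.  12.] [420. 211.]
60 0 [ 240. -113.] [408.  82.]
60 40 [244. -44.] [404. 132.]
60 70 [247.   3.] [402. 167.]
60 90 [248.  33.] [400. 190.]
100 0 [251. -81.] [397.  85.]
100 40 [254. -24.] [394. 129.]
100 70 [257.  16.] [392. 160.]
100 90 [258.  42.] [391. 179.]
```

Call:
servo_tool --motion '[[[0.1, 0.2, 0.2], [0, 0, 0]], [[0.15, 0.25, 0.25], [0, 0, 0]], [[0.15, 0.25, 0.25], [0, 0, 0]], [[0.15, 0.25, 0.25], [0, 0, 0]], [[0.15, 0.25, 0.25], [0, 0, 0]], [[0, 0, 0], [0, 0, 0]], [[0, 0, 0], [0, 0, 0]], [[0, 0, 0], [0, 0, 0]], [[0, 0, 0], [0, 0, 0]], [[0, 0, 0], [0, 0, 0]]]'

```text
time_s: 28.25
eef_pos: [487.1, -54.6, 292.6]
ee_rot: [180.0, 0.1, 60.0]
ft_force: [0.3, -0.1, -1.1]
width: 21.4
finger_force: 59.0
```

```bash
python3 st.py
python3 - <<'E'
from m import *
c=snap('wrist','w8'); t=np.linspace(0,2*np.pi,360)
for rr in (49,63): 
    q=proj(c,np.c_[527.6+rr*np.cos(t),16.6+rr*np.sin(t),0*t+157]); print(rr,q.min(0),q.max(0))
tile([('w8',(230,0,190,190))],'t7',3)
im=cv2.imread('pics/t7.png')
cv2.imwrite('pics/t7.png',im)
E
```

```text
[ 21.4   8.1 -24.5 108.    3.7  64.7 -34.5] [487.1 -54.6 292.6]
tool z [-0.    -0.001 -1.   ] x [ 0.5    0.866 -0.001] nose [548.6  51.9 288.5]
49 [263.62581863  22.8510817 ] [384.17833905 150.57031958]
63 [246.30533736   2.0402513 ] [401.504971   166.64889169]
```

View pics/t7.png

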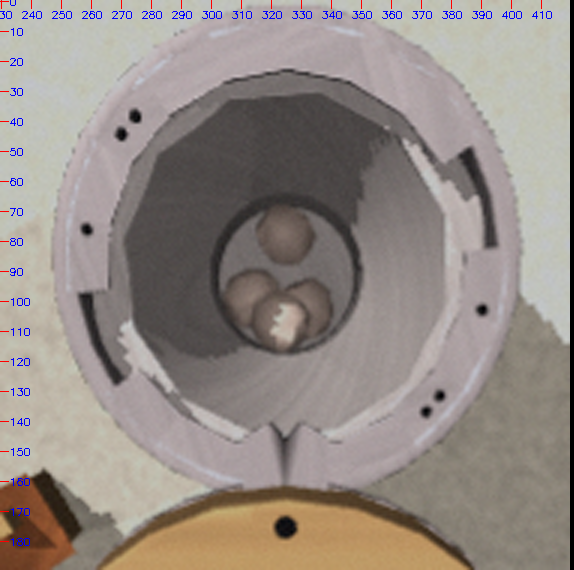

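The collar is sharp and all four lumps lie in the chamber. Single pips are at (258.5,76) and (390.2,102.8), double pips at (272.2,41.2) and (373.8,134.2).

Run:
```python
from m import *
c=load('w8')
P=[onz(c,230+(x+.5)/3-.5,(y+.5)/3-.5,157)[:2] for x,y in [(87,229),(482,310),(128,125),(433,404),(93,292),(125,378),(447,162),(495,247)]]
m1,m2=(P[0]+P[1])/2,(P[2]+P[3])/2; m=(m1+m2)/2; print(m1,m2,np.linalg.norm(P[0]-P[1])/2,np.linalg.norm(P[2]-P[3])/2)
for p in P: print(np.linalg.norm(p-m).round(1),np.degrees(np.arctan2(*(p-m)[::-1])).round(1))
t=np.linspace(0,2*np.pi,360)
q=proj(c,np.c_[m[0]+63*np.cos(t),m[1]+63*np.sin(t),0*t+157]); print(q.min(0),q.max(0))
# lid pip/lid pose check in the hand: pip at plug top
p=onz(c,230+285/3,526/3,292.6-23.5+18); print('lid pip dir from tcp',p[:2]-[487.1,-54.6],np.degrees(np.arctan2(*(p[:2]-[487.1,-54.6])[::-1])))
```

```text
[528.78853349  16.43523475] [528.73356009  16.4200488 ] 54.558498737087135 54.592923034243405
54.5 139.0
54.6 -40.9
54.6 109.2
54.6 -70.8
53.2 156.1
53.5 -177.7
50.0 2.5
56.4 -24.0
[247.6170359    1.38805118] [402.89389372 166.16151299]
lid pip dir from tcp [20.4479361  34.55580045] 59.38563857833921
```

Call:
servo_tool --motion '[[[0.1, 0.17, 0], [0, 0, -7.8]], [[0.1, 0.18, 0], [0, 0, -7.9]], [[0.1, 0.18, 0], [0, 0, -7.9]], [[0.1, 0.18, 0], [0, 0, -7.9]], [[0.1, 0.18, 0], [0, 0, -7.9]], [[0.1, 0.18, 0], [0, 0, -7.9]], [[0.1, 0.18, 0], [0, 0, -7.9]], [[0.1, 0.17, 0], [0, 0, -7.9]], [[0.02, 0, 0], [0, 0, -7.9]], [[0, 0, 0], [0, 0, 0]]]'

```text
time_s: 29.55
eef_pos: [528.3, 16.8, 292.7]
ee_rot: [180.0, 0.1, -10.9]
ft_force: [-0.2, 0.1, -1.1]
width: 21.2
finger_force: 59.0
```

```bash
python3 st.py
```

```text
[   8.5   11.6  -19.7  103.7    4.3   65.6 -113.5] [528.3  16.8 292.7]
tool z [-0.001 -0.    -1.   ] x [ 0.982 -0.189 -0.001] nose [649.   -6.5 288.6]
```

Call:
servo_tool --motion '[[[0, 0, -0.5], [0, 0, 0]], [[0, 0, -0.6], [0, 0, 0]], [[0, 0, -0.5], [0, 0, 0]], [[0, 0, -0.4], [0, 0, 0]], [[0, 0, -0.1], [0, 0, 0]], [[0, 0, -0.06], [0, 0, 0]], [[0, 0, -0.06], [0, 0, 0]], [[0, 0, -0.06], [0, 0, 0]], [[0, 0, -0.06], [0, 0, 0]], [[0, 0, 0], [0, 0, 0]]]'

```text
time_s: 30.8
eef_pos: [528.1, 16.7, 175.7]
ee_rot: [180.0, 0.1, -11.0]
ft_force: [0.4, -0.1, -0.6]
width: 20.9
finger_force: 59.0
```

Call:
servo_tool --motion '[[[0, 0, -0.04], [0, 0, 0]], [[0, 0, -0.04], [0, 0, 0]], [[0, 0, -0.04], [0, 0, 0]], [[0, 0, -0.03], [0, 0, 0]], [[0, 0, -0.03], [0, 0, 0]], [[0, 0, -0.02], [0, 0, 0]], [[0, 0, -0.01], [0, 0, 0]], [[0, 0, 0], [0, 0, 0]], [[0, 0, 0], [0, 0, 0]], [[0, 0, 0], [0, 0, 0]]]'

```text
time_s: 32.05
eef_pos: [528.2, 16.7, 166.3]
ee_rot: [180.0, 0.0, -11.0]
ft_force: [-3.1, -0.3, 7.7]
width: 21.1
finger_force: 60.5
```

Contact with the ledge is at the expected height (166.3 mm), so the lid is seated. Now I'll turn it clockwise.

Call:
servo_tool --motion '[[[-0.01, 0, 0.005], [0, 0, 0]], [[0, 0, 0], [0, 0, -2]], [[0, 0, 0], [0, 0, -3]], [[0, 0, 0], [0, 0, -3]], [[0, 0, 0], [0, 0, -3]], [[0, 0, 0], [0, 0, -3]], [[0, 0, 0], [0, 0, -3]], [[0, 0, 0], [0, 0, -3]], [[0, 0, 0], [0, 0, 0]], [[0, 0, 0], [0, 0, 0]]]'

```text
time_s: 33.3
eef_pos: [528.7, 16.9, 166.3]
ee_rot: [-179.9, -0.0, -31.0]
ft_force: [-0.7, -0.2, 5.3]
width: 21.0
finger_force: 60.0
```

```bash
python3 st.py; python3 -c "
from m import *
s=bot.read_state();print(s['ft_force'],s['ft_torque'],s['ee_rot'],s['finger_force'])"
```

```text
[   4.    18.8  -15.2  112.     6.3   49.9 -135.5] [528.7  16.9 166.3]
tool z [ 0.001  0.    -1.   ] x [ 0.857 -0.516  0.001] nose [634.  -46.5 162.4]
[-0.71481659 -0.16697723  5.30965611] [-0.01404957  0.15026631 -0.04424161] [-1.79947214e+02 -4.89589534e-02 -3.10450363e+01] 59.99283492565155
```

Call:
servo_tool --motion '[[[0, 0, 0], [0, 0, -2]], [[0, 0, 0], [0, 0, -2]], [[0, 0, 0], [0, 0, -2]], [[0, 0, 0], [0, 0, -2]], [[0, 0, 0], [0, 0, -2]], [[0, 0, 0], [0, 0, 0]], [[0, 0, 0], [0, 0, 0]], [[0, 0, 0], [0, 0, 0]], [[0, 0, 0], [0, 0, 0]], [[0, 0, 0], [0, 0, 0]]]'

```text
time_s: 34.55
eef_pos: [528.6, 16.9, 166.3]
ee_rot: [-179.9, -0.0, -41.0]
ft_force: [-0.3, -0.2, 6.2]
width: 21.0
finger_force: 60.0
```

Run:
```python
from m import *
for i in range(4):
    s=bot.read_state();print(s['ft_force'].round(2),s['ft_torque'].round(3),s['ee_rot'].round(1),s['eef_pos'].round(1),s['finger_force'])
    c=bot.read_camera('scene')
snap('scene','c9'); snap('wrist','w9')
# lid bar / lug visible direction: pip on plug top; detect dark dot in wrist view near ahead of bar
c=load('w9'); rm=R.from_euler('xyz',s['ee_rot'],degrees=True).as_matrix()
im=cv2.cvtColor(c['color'],cv2.COLOR_BGR2GRAY); b=im[150:200,290:360]; print(np.unravel_index(b.argmin(),b.shape)); 
im8=cv2.imread('pics/w8.png',0)[150:200,290:360]; print(np.unravel_index(im8.argmin(),im8.shape))
```

```text
[-0.28 -0.23  6.18] [0.007 0.12  0.127] [-179.9   -0.   -41. ] [528.6  16.9 166.3] 59.98565196990967
[-0.09 -0.44  5.03] [-0.027  0.137  0.098] [-179.9   -0.   -41. ] [528.6  16.9 166.3] 59.9850869178772
[ 0.38 -0.86  5.65] [0.062 0.117 0.134] [-179.9   -0.   -41. ] [528.7  16.9 166.3] 59.985315799713135
[ 0.46 -0.01  5.77] [-0.004  0.163  0.065] [-179.9   -0.   -41. ] [528.6  16.9 166.3] 59.98526215553284
(np.int64(24), np.int64(35))
(np.int64(24), np.int64(34))
```

```bash
python3 -c "
from cell import bot
print(bot.finish_job())"
```

```text
the job is handed in; nothing more can be done
None
```

I handed the job in: all four lumps are in the grinding chamber, the scoop is back level on the table, and the lid is seated, turned 30° clockwise to the single pip and still gripped; I had no direct ring reading, but the wrist torque fits the spring pushing back.

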